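Tip a kiln brick into its taped lane and butt it to the stop

ROBOT

A 7-joint arm with a two-finger parallel gripper is mounted at the origin on the work surface. World frame = base frame: x ahead of the robot, y to its left, z up, the work surface at z = 0. Lengths are in m, angles in rad, forces in N, time in s.
With the tool pointing down it reaches from about 0.35 to 0.9 m from the base axis. Payload 19.9 kg.
Tool frame: the origin (TCP) lies at the centre of the arm's flange, where the gripper is bolted on; the fingertips stand bot.tcp_to_tips ahead of it and the grasp point (between the pads) lies 155 mm ahead of it (bot.tcp_to_tips is the distance from the TCP to the fingertips, in m); x points along the fingers, y is the direction in which the jaws open and shut, and the axes are right-handed (so a half turn about x gives the same grasp; the last joint's range is limited). The gripper opens to 85 mm and grips with 20 to 120 N. Pads are 22 mm wide; open, the fingers measure 114 mm over their backs; the gripper's body (76 mm by 85 mm) begins 54 mm behind the grasp point. The pads swing forward as they close: fully open they stand 13 mm farther back than shut.
Start: joints at [-1.347, 0.417, -0.01, 1.614, 0.005, 1.111, -0.053], TCP at [0.164, 0.603, 0.405] pointing down, gripper open.
Joint ranges: [-2.81, 2.81], [-0.39, 2.02], [-1.27, 1.25], [0.06, 2.57], [-1.19, 4.33], [0.19, 2], [-2.82, 2.82]. Speed limits (rad/s): [1.89, 1.89, 2.39, 2.39, 3.01, 3.01, 3.01].

INTERFACE

Orientations are given as [roll, pitch, yaw] about the fixed x, y, z axes, in that order (R = Rz(yaw) Ry(pitch) Rx(roll)).
In Python, from rig import bot gives the robot as it stands. The module is installed in compiled form; this text tells all that it offers.
- The arm moves only by the shell command python3 -m creep 'ROWS' [OPENING] [FORCE]. ROWS is JSON, one flat list of numbers, 6 for each row, row after row: the shift along the tool's x, y, z in cm, then the turn, a rotation vector about the tool's x, y, z in degrees. In form: [dx, dy, dz, wx, wy, wz, dx, dy, dz, wx, wy, wz, ...]. A call has 1 to 10 rows; each row is the pose to reach, as a shift and turn from the pose commanded when the call began, along the tool's axes at that moment; what a row does not reach only later rows make up. A row lasts 1/8 s, in which the tool goes at most 62.5 mm and 10.7 degrees, less where a joint would pass 70% of its speed; a pose out of reach is approached as far as the arm can. A call with a gripper value outside its range is refused whole. OPENING is the opening, from 0 (shut) to 1 (fully open), set as the call begins (- or left out, the last holds). The fingers move at their own pace and stop on an object; FORCE is the grip in N (left out, the last holds). Time passes only in rows, so rows that repeat a pose let the fingers close. It gives the time, the measured TCP pose, the force and the opening at its end, in the units of the state.
- bot.get_state(): the state, without advancing time (a new reading comes with each control period).
- bot.grab_frame(name): name is "side" or "top"; returns the picture (384x512x3 uint8, red, green, blue); there is no depth.
- bot.camera_params(name): a dict with "camera_matrix" (3x3 intrinsics, pixels), "pose" (4x4, takes a point from camera to world coordinates). Camera axes: x right, y down, z forward; pixel columns grow to the right and rows downward; lengths in m; the calibration is good to about 2 mm. A picture is of the moment at which its call begins. camera_params takes no time and is no camera call.
- bot.job_done(): hands the job in, once; it reports no verdict.
Trained networks look in the newest picture that a camera, given by its name, has taken for a name from the list of things; names that differ only in an ending like _2 or _b are one class to them, and where a whole thing is asked for, a point or a joint stands for the part that bears it (a point fixed in the world has none). Each returns a list of dicts, best first, with "confidence" (0 to 1); they miss things now and then, are a little off and sometimes report something else, mostly with a low value. They report only what shows in the picture. A call takes as long as a camera call.
- bot.search_frame(camera, query): "location" ([x, y, z] in m, in world coordinates, good to about 4 mm: the middle of the surface that is visible of it).
- bot.outline_of(camera, query): "pixels" (384x512 bool, what is visible of it).
The state is a dict: "time": time; "q": joint angles; "joint_vel": joint speeds; "joint_torque": joint torques, N m; "position": TCP position; "tcp_rot": TCP orientation; "force": force on the tool from outside, world axes, zero at the start; "ft_torque": the same for the moment, N m; "gripper_width": finger opening in m.
Only numpy, scipy, OpenCV 4.12 (cv2) and the standard library are available. Lean on these libraries where they do the work, as an engineer would, in place of code of your own. Each camera call takes 0.05 s, during which the arm holds its last target. There are 200 camera calls.

TASK

The glass panel needs its second support: with the outside of the fingers push the standing kiln brick near its top so that it topples flat inside the masking-tape outline, head towards the wooden stop batten, and once it lies there push its foot end along the bench until the brick's head end sits square against the batten, still inside the tape. Do not grip or lift the brick, and leave the brick that already lies at the batten, the jar, the kiln post and the brush where they are.

Things in the scene. Friction and masses are not known exactly. Their poses are not given: they have to be found in the camera images.
- brick: buff kiln brick to tip, about 0.55 kg, loose, on end: 50 mm thick (x), 100 wide (y), 180 tall (z). Origin: centre of its foot; z up to its head; its +x (across the broad face) points to the batten within 0.1 rad: it must fall that way. Once fallen, z points level to the batten and the origin is 25 mm above the bench; it slips under 10 mm as it falls, so its head stops 20 to 80 mm short of the batten
- stop: fixed wooden batten, 26 mm high, with a flat masking-tape lane before it. Origin: on the bench at the batten's face, mid-lane. x runs along the lane into the batten (batten x 0 to 22, y -290 to 110 mm), z up. Tape strips 18 mm wide; outer edges at y = +-85 and x = -285 mm; the batten closes the fourth side. The brick's foot starts over the strip at x = -285
- foot_edge (a point): middle of the lower edge of the standing brick's broad face towards the batten (brick x = 25 mm, y = 0, z = 0): the edge it tips over; it stays on the bench all the time
- foot_l (a point): mid-thickness point of the brick's foot end on its +y side (brick x 0, y 50, z 0 mm)
- foot_r (a point): the same on its -y side (brick x 0, y -50, z 0 mm)
- head_l (a point): mid-thickness point of the brick's head end on its +y side (brick x 0, y 50, z 180 mm)
- head_r (a point): the same on its -y side (brick x 0, y -50, z 180 mm)
- laid_brick: an equal brick, already lying flat with one end at the batten beside the lane; 180 mm along its x, 100 mm along its y, 50 mm high; origin at the centre of its underside. Leave alone
- jar: lidded glass jar, 60 mm across, 85 mm tall, origin at the centre of its underside; stands beside the lane. Leave alone
- post: white ceramic kiln post, upright cylinder 44 mm across and 75 mm tall, origin at the centre of its underside; stands beside the lane. Leave alone
- brush: brush 200 mm long lying along its x, on the bench behind the batten; origin at the middle of its underside. Leave alone

How it is judged:
By the outcome, as a careful person would: the job done as asked, in the order asked, and still so for the second after the job is handed in, with the robot touching nothing.
It also fails if it takes over 48 s, if anything falls off the work surface, if the arm or the gripper's body presses on something with over 40 N, if the wrist force passes 120 N, or if a joint passes its speed limit or range.

## Working session

There is one attempt and no reset: what is moved stays moved. The work goes in short steps, Python scripts to look and compute and a shell command to move; the robot and the scene stay as the last step left them, time stands still between calls to the robot, and variables do not carry over. Pictures are saved under pics/ and viewed, about 8 in all and at most 12, crops included, and the job is handed in when it is done.

```bash
mkdir -p pics
python3 - <<'E'
from rig import bot
import cv2,numpy as np
s=bot.get_state();print(s['time'],s['position'],s['tcp_rot'],s['gripper_width'],bot.tcp_to_tips)
for c in('side','top'):
    im=bot.grab_frame(c);cv2.imwrite(f'pics/{c}0.png',im[:,:,::-1])
    p=bot.camera_params(c);print(c,np.round(p['camera_matrix'],1).tolist(),np.round(p['pose'],3).tolist())
    for n in('brick','stop','foot_edge','foot_l','foot_r','head_l','head_r','laid_brick','jar','post','brush'):
        print(n,[(np.round(d['location'],3).tolist(),round(d['confidence'],2)) for d in bot.search_frame(c,n)[:3]])
a=cv2.imread('pics/side0.png');b=cv2.imread('pics/top0.png')
cv2.imwrite('pics/both0.png',cv2.resize(np.hstack([a,b]),(800,300)))
E
```

```text
0.0 [0.16350648 0.60308911 0.40406126] [-1.51140684  1.56957286 -1.77616583] 0.08518699167695333 0.1734
side [[451.0, 0.0, 252.2], [0.0, 451.0, 187.8], [0.0, 0.0, 1.0]] [[0.847, -0.418, 0.33, 0.235], [-0.532, -0.643, 0.551, -0.505], [-0.018, -0.642, -0.767, 0.966], [0.0, 0.0, 0.0, 1.0]]
brick [([0.521, -0.225, 0.154], 0.69)]
stop [([0.599, 0.015, 0.007], 0.72)]
foot_edge [([0.518, -0.225, 0.154], 0.57)]
foot_l [([0.518, -0.226, 0.156], 0.97)]
foot_r [([0.518, -0.226, 0.156], 0.97)]
head_l [([0.522, -0.226, 0.151], 0.71)]
head_r [([0.522, -0.226, 0.151], 0.71)]
laid_brick [([0.72, -0.104, 0.046], 0.61)]
jar [([0.44, 0.043, 0.076], 0.56)]
post [([0.659, -0.234, 0.068], 0.86)]
brush [([0.522, -0.223, 0.152], 0.65)]
top [[394.2, 0.0, 257.9], [0.0, 394.2, 192.5], [0.0, 0.0, 1.0]] [[-0.004, -0.991, 0.135, 0.504], [-1.0, 0.003, -0.006, 0.08], [0.006, -0.135, -0.991, 0.918], [0.0, 0.0, 0.0, 1.0]]
brick [([0.53, -0.19, 0.182], 0.94)]
stop [([0.535, -0.193, 0.177], 0.43)]
foot_edge [([0.535, -0.192, 0.176], 0.8)]
foot_l [([0.531, -0.192, 0.178], 0.96), ([0.608, 0.009, 0.0], 0.33)]
foot_r [([0.531, -0.192, 0.178], 0.96), ([0.608, 0.009, 0.0], 0.33)]
head_l [([0.534, -0.193, 0.179], 0.82)]
head_r [([0.534, -0.193, 0.179], 0.82)]
laid_brick [([0.725, -0.085, 0.049], 0.66)]
jar [([0.449, 0.059, 0.083], 0.71), ([0.53, -0.195, 0.181], 0.22)]
post [([0.659, -0.216, 0.076], 0.89)]
brush [([0.634, 0.128, 0.014], 0.58)]
```

View pics/top0.png

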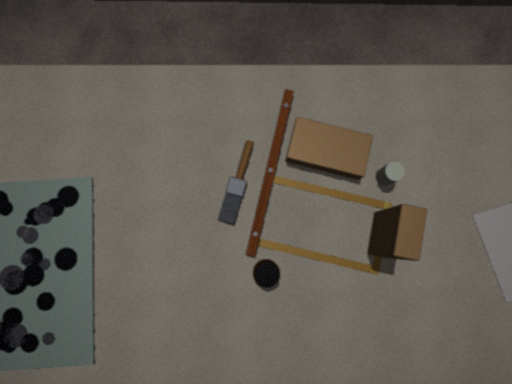

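View pics/side0.png

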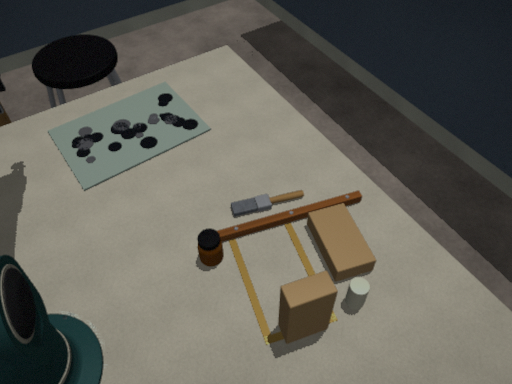

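The top view shows the brick's head at about (410,232), its face towards the batten on the left. The batten runs from (290,92) to (252,255). The jar is at (266,273), just outside the lane, the post at (392,173) and the laid brick at (330,147). The side view agrees. Next I'll fit the box models to the outlines.

```bash
cat > h.py <<'E'
from rig import bot
import cv2,numpy as np
from scipy.optimize import minimize
def proj(c,P):
    p=bot.camera_params(c);T=np.linalg.inv(p['pose']);q=(np.c_[P,np.ones(len(P))]@T.T)[:,:3]@np.array(p['camera_matrix']).T
    return q[:,:2]/q[:,2:]
def unproj(c,uv,z):
    p=bot.camera_params(c);T=np.array(p['pose']);d=np.c_[np.atleast_2d(uv),np.ones(len(np.atleast_2d(uv)))]@np.linalg.inv(p['camera_matrix']).T@T[:3,:3].T
    o=T[:3,3];return o+d*((z-o[2])/d[:,2])[:,None]
def box(p,xr,yr,zr):
    c,s=np.cos(p[2]),np.sin(p[2])
    return np.array([[p[0]+c*x-s*y,p[1]+s*x+c*y,z] for x in xr for y in yr for z in zr])
S=4
def fit(masks,p0,dims):
    M={c:cv2.resize(m.astype(np.float32),None,fx=S,fy=S,interpolation=cv2.INTER_LINEAR)>.5 for c,m in masks.items()}
    def cost(p):
        t=0
        for c,m in M.items():
            uv=(proj(c,box(p,*dims))+.5)*S-.5
            r=np.zeros(m.shape,np.uint8);cv2.fillConvexPoly(r,cv2.convexHull(np.round(uv*16).astype(np.int32)),1,shift=4)
            r=r>0;t+=1-(r&m).sum()/max(1,(r|m).sum())
        return t
    p0=np.array(p0,float)
    r=minimize(cost,p0,method='Nelder-Mead',options=dict(initial_simplex=np.vstack([p0,p0+np.diag([.012,.012,.08])]),maxiter=150,xatol=1e-4,fatol=1e-5))
    return r.x,r.fun
def mask(c,n,near=None):
    L=bot.outline_of(c,n)
    for d in L:
        m=np.array(d['pixels'])
        if near is None or (lambda q:np.hypot(*(q-near))<40)(np.argwhere(m)[:,::-1].mean(0)): return m
E
python3 - <<'E'
from h import *
for c in('side','top'):bot.grab_frame(c)
B={c:mask(c,'brick',n) for c,n in(('side',(305,308)),('top',(400,232)))}
print({c:m.sum() for c,m in B.items()})
bd=((-.025,.025),(-.05,.05),(0,.18))
for k in(B,{'top':B['top']},{'side':B['side']}):print('brick',fit(k,[.53,-.21,1.4],bd))
sd=((0,.022),(-.29,.11),(0,.026))
for c,n in(('side',(290,215)),('top',(270,175))):
    m=mask(c,'stop',n); print(c,None if m is None else m.sum())
    if m is not None:
        print('stop',fit({c:m},[.6,.05,1.35],sd)); cv2.imwrite(f'pics/ms_{c}.png',m*255)
# batten by colour, top
im=cv2.imread('pics/top0.png');h=cv2.cvtColor(im,cv2.COLOR_BGR2HSV)
m=((h[...,0]<12)&(h[...,1]>120)&(h[...,2]>40)).astype(np.uint8)
n,l,st,_=cv2.connectedComponentsWithStats(m);i=1+st[1:,4].argmax();print(st[i])
print('stopcol',fit({'top':l==i},[.6,.05,1.35],sd))
t=((h[...,0]>12)&(h[...,0]<28)&(h[...,1]>110)&(h[...,2]>110))
v=np.argwhere(t)[:,::-1]
for a,(x0,x1,y0,y1) in(('up',(276,370,175,208)),('lo',(264,366,238,272))):
    w=v[(v[:,0]>x0)&(v[:,0]<x1)&(v[:,1]>y0)&(v[:,1]<y1)]
    P=unproj('top',w,0)[:,:2].astype(np.float32);f=cv2.fitLine(P,cv2.DIST_L2,0,.001,.001).ravel();print('tape',a,len(w),f,np.arctan2(f[1],f[0]))
for n,hh,rr in(('jar',.085,.03),('post',.075,.022)):
    print(n,[d['location'] for d in bot.search_frame('top',n)[:1]])
cv2.imwrite('pics/crop1.png',cv2.resize(im[80:300,220:440],None,fx=2.7,fy=2.7,interpolation=cv2.INTER_CUBIC))
E
```

```text
{'side': np.int64(3083), 'top': np.int64(2624)}
brick (array([ 0.53190996, -0.20920159,  1.37317289]), np.float64(0.12642269972366493))
brick (array([ 0.5310053 , -0.20809507,  1.39696916]), np.float64(0.06956830382891876))
brick (array([ 0.53233107, -0.20994128,  1.39557755]), np.float64(0.050232181737605686))
side 2779
stop (array([0.59498762, 0.05417344, 1.34160383]), np.float64(0.5148140074119583))
top None
[261 158  15  40 157]
stopcol (array([0.61101376, 0.050205  , 1.34401445]), np.float64(0.9061557030778515))
tape up 561 [ 0.23059429  0.97305     0.63745385 -0.06775782] 1.338108
tape lo 547 [ 0.23112354  0.9729244   0.48962986 -0.03183974] 1.337564
jar [[0.4474, 0.0587, 0.0863]]
post [[0.6621, -0.2163, 0.0773]][ WARN:0@7.832] global loadsave.cpp:1063 imwrite_ Unsupported depth image for selected encoder is fallbacked to CV_8U.
```

```bash
cat > plan.py <<'E'
from rig import bot
import numpy as np,sys
from scipy.spatial.transform import Rotation as Rn
# lane frame
Y=1.338;O=np.array([.5886,.0556]);U=np.array([np.cos(Y),np.sin(Y)]);V=np.array([-U[1],U[0]])
def lane(p):return np.array([(p[:2]-O)@U,(p[:2]-O)@V])
def world(x,y):return O+x*U+y*V
def row(pw,z,yaw):
    """tool down, tool y along +-V at lane direction 'yaw'; row in tool axes"""
    s=bot.get_state();R=Rn.from_euler('xyz',s['tcp_rot']);best=None
    for sg in(1,-1):
        y=sg*np.array([-np.sin(yaw),np.cos(yaw),0]);x=np.array([0,0,-1.])
        D=Rn.from_matrix(np.c_[x,y,np.cross(x,y)]);w=(R.inv()*D).as_rotvec(degrees=True)
        if best is None or sg==SG: best=w
    d=R.inv().apply(np.r_[pw,z]-s['position'])*100
    return np.round(np.r_[d,best],2)
SG=1
E
python3 - <<'E'
import plan;from plan import *
s=bot.get_state();R=Rn.from_euler('xyz',s['tcp_rot']).as_matrix();print(R.round(3))
b=np.array([.532,-.2095]);print('brick lane',lane(b))
a=1.39;d=np.array([np.cos(a),np.sin(a)])
for sg in(1,-1):
    plan.SG=sg
    print(sg,row(np.array([.5,.25]),.405,a),row(b-d*.075,.405,a))
E
```

```text
[[ 0.     0.262  0.965]
 [-0.     0.965 -0.262]
 [-1.    -0.     0.   ]]
brick lane [-0.27100653 -0.00608517]
1 [-3.000e-02 -2.528e+01  4.172e+01 -9.481e+01 -0.000e+00  0.000e+00] [-3.000e-02 -7.627e+01  5.746e+01 -9.481e+01 -0.000e+00  0.000e+00]
-1 [-3.000e-02 -2.528e+01  4.172e+01  8.519e+01  0.000e+00  0.000e+00] [-3.000e-02 -7.627e+01  5.746e+01  8.519e+01  0.000e+00  0.000e+00]
```

View pics/crop1.png

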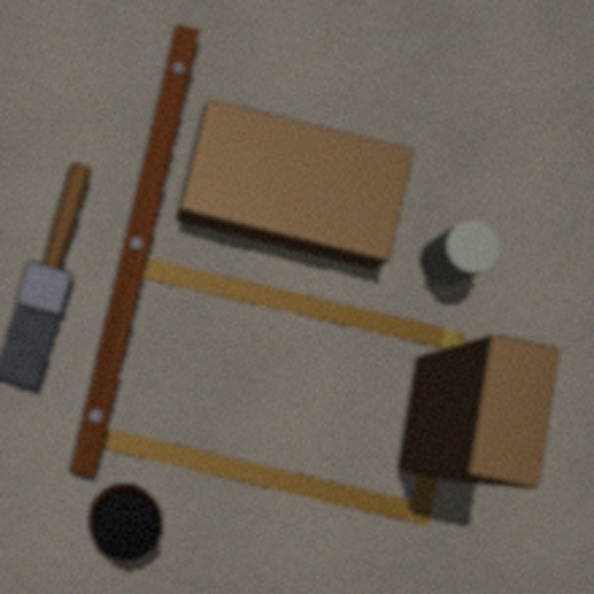

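The crop confirms the layout: batten at left, tape lane clear, brick standing over the end strip, slightly turned. Now I'll move the hand round behind it.

```bash
python3 -m creep '[0,-6,5,10,0,0, 0,-11,9.5,20,0,0, 0,-15,14,30,0,0, 0,-18,19,40,0,0, 0,-21,25,50,0,0, 0,-23,31,60,0,0, 0,-26,37,70,0,0, 0,-31,41,80,0,0, 0,-36,44,85,0,0, 0,-41,47,85,0,0]' 0.5
python3 - <<'E'
import plan;from plan import *
plan.SG=-1
b=np.array([.532,-.2095]);a=1.40;d=np.array([np.cos(a),np.sin(a)])
for z in(.405,.32):print(row(b-d*.085,z,a))
E
```

```text
time: 2.85
position: [0.5064, 0.0959, 0.4049]
tcp_rot: [1.823, 1.57, 0.074]
force: [1.4, 0.9, -0.5]
gripper_width: 0.0428
[-1.00e-02  8.02e+00  3.81e+01 -4.50e-01 -1.00e-02 -3.00e-02]
[ 8.49e+00  8.02e+00  3.81e+01 -4.50e-01 -1.00e-02 -3.00e-02]
```

```bash
python3 -m creep '[0,1.2,5.5,0,0,0, 0,2.4,11.5,0,0,0, 0,3.6,17.5,0,0,0, 0,5,23.5,0,0,0, 0,6.2,29.5,0,0,0, 0,7.4,35,0,0,0, 0,8,38.1,-0.5,0,0, 0,8,38.1,-0.5,0,0, 4,8,38.1,-0.5,0,0, 8.5,8,38.1,-0.5,0,0]'
python3 - <<'E'
import plan;from plan import *
import cv2
plan.SG=-1
s=bot.get_state();print(s['time'],s['position'],lane(s['position']),s['force'])
b=np.array([.532,-.2095]);a=1.40;d=np.array([np.cos(a),np.sin(a)])
print(row(b-d*.036,.32,a))
A=bot.grab_frame('side')[:,:,::-1];B=bot.grab_frame('top')[:,:,::-1]
cv2.imwrite('pics/p3.png',cv2.resize(np.hstack([A[170:370,200:400],B[130:330,300:500]]),(800,400),interpolation=cv2.INTER_CUBIC))
E
```

```text
time: 4.1
position: [0.5178, -0.2904, 0.3192]
tcp_rot: [1.743, 1.569, 0.005]
force: [-0.4, 1.0, -0.9]
gripper_width: 0.043
4.1 [ 0.51778723 -0.29038238  0.31918145] [-0.352986  -0.0109153] [-0.35678536  0.98207359 -0.94957786]
[-0.08  0.04 -4.61  0.18 -0.02 -0.1 ]
```

View pics/p3.png

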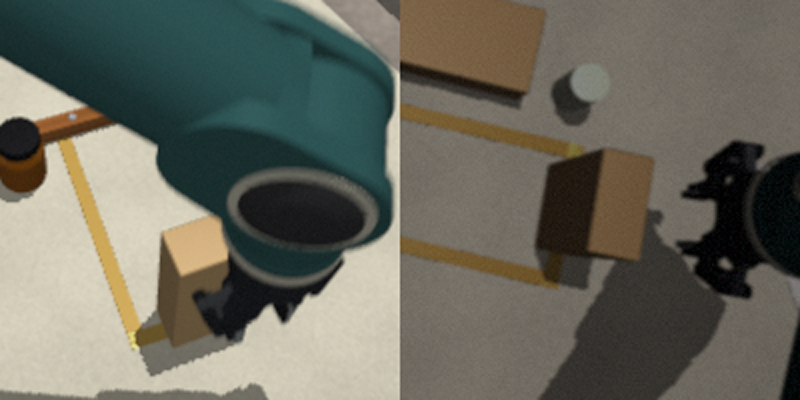

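The fingers stand behind the broad face at head height, about centred on it and not touching. Now I'll push forward.

```bash
python3 -m creep '[0,0,-2.5,0,0,0, 0,0,-4,0,0,0, 0,0,-4.7,0,0,0, 0,0,-5.4,0,0,0, 0,0,-6.1,0,0,0, 0,0,-6.8,0,0,0, 0,0,-7.5,0,0,0, 0,0,-8.2,0,0,0, 0,0,-8.9,0,0,0, 0,0,-9.6,0,0,0]'
python3 - <<'E'
from plan import *
import cv2
s=bot.get_state();print(lane(s['position']))
A=bot.grab_frame('side')[:,:,::-1];B=bot.grab_frame('top')[:,:,::-1]
cv2.imwrite('pics/p4.png',cv2.resize(np.hstack([A[170:370,200:400],B[130:330,250:450]]),(800,400),interpolation=cv2.INTER_CUBIC))
E
```

```text
time: 5.45
position: [0.5335, -0.1963, 0.3197]
tcp_rot: [-0.96, 1.571, -2.699]
force: [-0.3, -0.0, -0.6]
gripper_width: 0.043
[-0.25776734 -0.00452336]
```

View pics/p4.png

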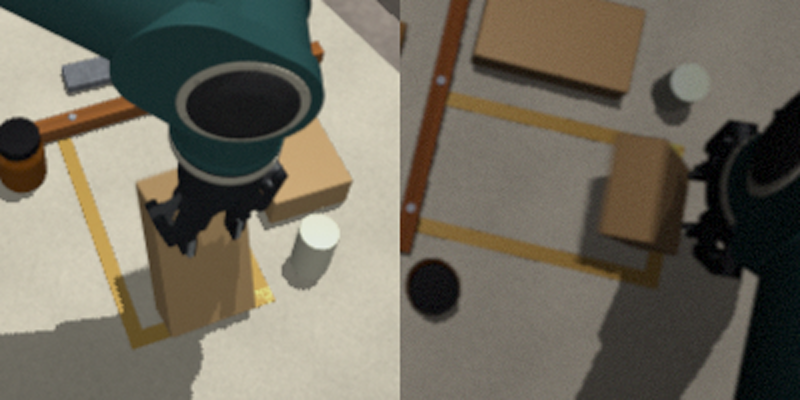

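The brick leans forward with its foot edge held, and hasn't yet passed balance. I'll keep pushing.

```bash
python3 -m creep '[0,0,-0.7,0,0,0, 0,0,-1.4,0,0,0, 0,0,-2.1,0,0,0, 0,0,-2.8,0,0,0, 0,0,-2.8,0,0,0, 0,0,-2.8,0,0,0, 0,0,-2.8,0,0,0]'
python3 - <<'E'
from plan import *
import cv2
s=bot.get_state();print(lane(s['position']))
A=bot.grab_frame('side')[:,:,::-1];B=bot.grab_frame('top')[:,:,::-1]
cv2.imwrite('pics/p5.png',cv2.resize(np.hstack([A[170:370,200:400],B[130:330,250:450]]),(800,400),interpolation=cv2.INTER_CUBIC))
E
```

```text
time: 6.42
position: [0.5381, -0.1694, 0.3198]
tcp_rot: [0.27, 1.571, -1.47]
force: [-0.1, 0.1, 1.0]
gripper_width: 0.0429
[-0.23060143 -0.00276284]
```

View pics/p5.png

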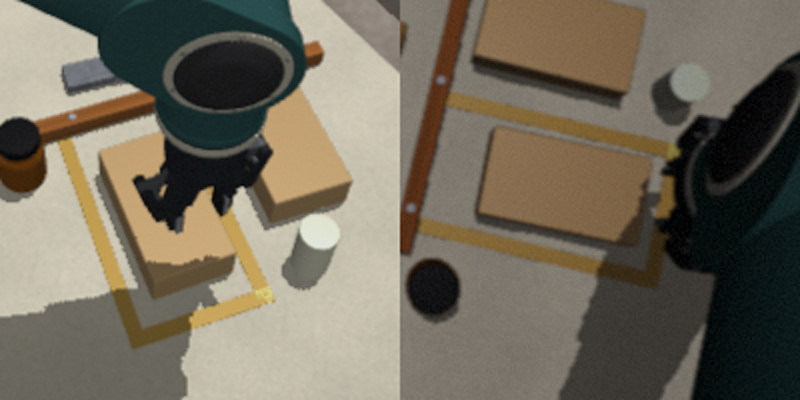

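It has toppled flat inside the tape, head towards the batten with a gap. I'll back off and fit its pose.

```bash
python3 -m creep '[0,0,5,0,0,0, 0,0,10,0,0,0, 0,0,12,0,0,0, 0,0,12,0,0,0]'
cat > meas.py <<'E'
from h import *;from plan import lane,Y,row,world;import plan
plan.SG=-1
for c in('side','top'):bot.grab_frame(c)
T=bot.grab_frame('top')
dims=((-.09,.09),(-.05,.05),(0,.05))
for c in('top','side'):
    for d in bot.outline_of(c,'brick')[:3]:
        m=np.array(d['pixels']);uv=np.argwhere(m)[:,::-1].mean(0);p=unproj(c,uv,.03)[0];l=lane(p)
        if m.sum()>800 and abs(l[1])<.06:
            f,e=fit({c:m},[p[0],p[1],Y],dims);l=lane(f);print(c,d['confidence'],'centre lane mm',(l*1000).round(1),'dyaw',round(f[2]-Y,3),'head x',round(l[0]*1e3+90*np.cos(f[2]-Y),1),'iou err',round(e,3));break
E
cat >> meas.py <<'E'
s=bot.get_state();print(s['time'],lane(s['position']),s['position'])
E
python3 meas.py
python3 - <<'E'
from h import *;import plan;from plan import *
plan.SG=-1;print(row(world(-.315,0),.19,Y))
E
```

```text
time: 7.02
position: [0.5175, -0.2887, 0.3197]
tcp_rot: [-0.357, 1.57, -2.099]
force: [-0.4, -0.0, 0.3]
gripper_width: 0.0428
top 0.75 centre lane mm [-147.   -2.] dyaw 0.021 head x -57.0 iou err 0.022
side 0.76 centre lane mm [-1.48e+02 -1.00e-01] dyaw -0.042 head x -58.1 iou err 0.26
7.275 [-0.3487591  -0.01067211] [ 0.51852575 -0.2862134   0.3197003 ]
[12.97 -0.84 -3.43  3.76 -0.03  0.  ]
```

```bash
python3 -m creep '[3,-0.3,-1.5,2,0,0, 8,-0.7,-3.4,3.8,0,0, 13,-0.7,-3.4,3.8,0,0, 13,-0.7,-3.4,3.8,0,0]'
python3 - <<'E'
from h import *;import plan;from plan import *
plan.SG=-1;s=bot.get_state();print(lane(s['position']));print(row(world(-.248,-.002),.19,Y),row(world(-.19,-.002),.19,Y))
A=bot.grab_frame('side')[:,:,::-1];B=bot.grab_frame('top')[:,:,::-1]
cv2.imwrite('pics/p6.png',cv2.resize(np.hstack([A[170:370,200:400],B[130:330,250:450]]),(800,400),interpolation=cv2.INTER_CUBIC))
E
```

```text
time: 7.78
position: [0.5161, -0.2515, 0.1874]
tcp_rot: [-1.667, 1.566, 2.812]
force: [-1.1, -0.5, 1.5]
gripper_width: 0.0425
[-0.31556865 -0.00033684]
[-0.26  0.16 -6.76 -0.07 -0.03  0.3 ] [ -0.25   0.15 -12.56  -0.07  -0.03   0.3 ]
```

View pics/p6.png

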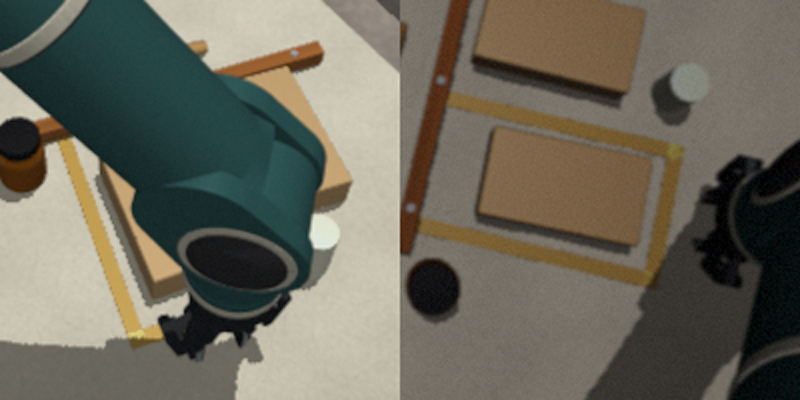

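The hand is behind the foot end and centred on it. I'll push slowly, stopping short of the batten.

```bash
python3 -m creep '[0,0.1,-3,0,0,0, 0,0.1,-5.5,0,0,0, 0,0.1,-6.3,0,0,0, 0,0.1,-7,0,0,0, 0,0.1,-7.7,0,0,0, 0,0.1,-8.4,0,0,0, 0,0.1,-9.1,0,0,0, 0,0.1,-9.8,0,0,0, 0,0.1,-10.5,0,0,0, 0,0.1,-10.8,0,0,0]'; python3 meas.py
```

```text
time: 9.12
position: [0.5431, -0.1497, 0.1911]
tcp_rot: [1.009, 1.568, -0.799]
force: [-1.5, -6.9, 4.7]
gripper_width: 0.0426
top 0.87 centre lane mm [-107.1   -3.7] dyaw -0.009 head x -17.1 iou err 0.034
side 0.68 centre lane mm [-110.5   10.6] dyaw -0.196 head x -22.2 iou err 0.723
9.375 [-0.21003439 -0.00302658] [ 0.54309015 -0.14946696  0.19072453]
```

```bash
python3 -m creep '[0,0,-0.3,0,0,0, 0,0,-0.6,0,0,0, 0,0,-0.9,0,0,0, 0,0,-1.2,0,0,0, 0,0,-1.4,0,0,0]'; python3 -m creep '[0,0,-0.1,0,0,0, 0,0,-0.2,0,0,0]';  python3 meas.py
```

```text
time: 10.0
position: [0.5462, -0.1359, 0.1907]
tcp_rot: [0.903, 1.569, -0.905]
force: [-1.2, -7.3, 5.4]
gripper_width: 0.0424
time: 10.25
position: [0.5467, -0.1341, 0.1907]
tcp_rot: [0.9, 1.569, -0.908]
force: [-0.9, -7.1, 6.0]
gripper_width: 0.0429
top 0.64 centre lane mm [-90.5  -4.2] dyaw -0.008 head x -0.5 iou err 0.05
side 0.95 centre lane mm [-96.1  11.1] dyaw -0.203 head x -7.9 iou err 0.728
10.5 [-0.19411997 -0.0029733 ] [ 0.54670975 -0.13396954  0.19063483]
```

Force shows no stop yet, so I'll continue in small steps until contact.

```bash
python3 -m creep '[0,0,-0.1,0,0,0, 0,0,-0.2,0,0,0]'; python3 -m creep '[0,0,-0.1,0,0,0, 0,0,-0.2,0,0,0]'; python3 -m creep '[0,0,-0.1,0,0,0, 0,0,-0.2,0,0,0]'
```

```text
time: 10.75
position: [0.5471, -0.1321, 0.1906]
tcp_rot: [0.887, 1.569, -0.921]
force: [-1.7, -7.5, 6.2]
gripper_width: 0.0425
time: 11.0
position: [0.5476, -0.1302, 0.1906]
tcp_rot: [0.886, 1.569, -0.922]
force: [-3.1, -11.0, 6.0]
gripper_width: 0.0428
time: 11.25
position: [0.5476, -0.1297, 0.1907]
tcp_rot: [0.52, 1.567, -1.289]
force: [-4.0, -21.1, 3.4]
gripper_width: 0.0429
```

```bash
python3 -m creep '[0,0,-0.1,0,0,0, 0,0,-0.1,0,0,0]'; python3 -m creep '[0,0,2,0,0,0, 0,0,6,0,0,0, 0,0,11,0,0,0, -6,0,14,0,0,0, -12,0,16,0,0,0, -18,0,18,0,0,0, -18,0,18,0,0,0]'; python3 meas.py
python3 - <<'E'
from h import *
A=bot.grab_frame('side')[:,:,::-1];B=bot.grab_frame('top')[:,:,::-1]
cv2.imwrite('pics/p7.png',cv2.resize(np.hstack([A[170:370,200:400],B[130:330,240:440]]),(800,400),interpolation=cv2.INTER_CUBIC))
for n in('laid_brick','jar','post','brush'):print(n,[np.round(d['location'],3).tolist() for d in bot.search_frame('top',n)[:1]])
E
```

```text
time: 11.5
position: [0.5477, -0.1296, 0.1907]
tcp_rot: [0.458, 1.566, -1.352]
force: [-3.3, -21.9, 2.8]
gripper_width: 0.0425
time: 12.38
position: [0.5055, -0.3034, 0.3742]
tcp_rot: [1.415, 1.564, -0.393]
force: [-0.2, -0.4, -0.9]
gripper_width: 0.0425
top 0.67 centre lane mm [-87.6  -3.3] dyaw -0.005 head x 2.4 iou err 0.048
side 0.85 centre lane mm [-90.7  -4.8] dyaw -0.015 head x -0.7 iou err 0.324
12.625 [-0.36515322 -0.00194642] [ 0.50625332 -0.30015228  0.36845835]
laid_brick [[0.724, -0.089, 0.048]]
jar [[0.449, 0.06, 0.09]]
post [[0.662, -0.218, 0.075]]
brush [[0.633, 0.127, 0.014]]
```

View pics/p7.png

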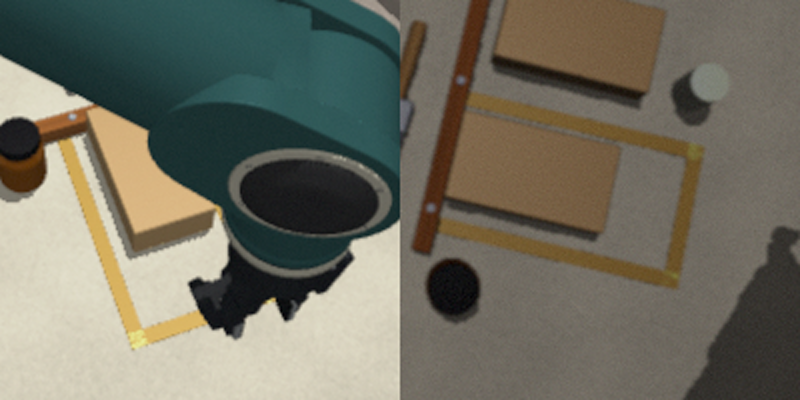

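The brick's head is flush against the batten, square and inside the tape. The hand is clear and the other things haven't moved.

```bash
python3 -c "
from rig import bot
bot.job_done();print(bot.get_state()['time'],bot.get_state()['force'])"
```

```text
the job is handed in; nothing more can be done
the job is handed in; nothing more can be done
```

The brick now lies flat inside the tape with its head end against the batten. I handed the job in at about 12.7 s of the 48 s allowed; no verdict was given. I toppled the brick with the half-open fingers just below its head, then pushed its foot end about 60 mm along the lane. It was never gripped or lifted.

**Contact with the batten:** the push force rose from about 7 N to 22 N and the fingers stopped moving, so the head is seated.

**Position:** the last top-camera fit puts the brick 3 mm off the lane's middle and within 0.01 rad of square. It places the head at +2.4 mm along the lane, which is within camera error of the batten face.

**Other things:** the laid brick, jar, post and brush were found within about 4 mm (jar height 7 mm) of where they started, which is detector noise. The hand was clear of everything.

**Checks that disagreed:** the side-camera fits during the push were poor because the arm hid the brick, so I disregarded them. The last one, still partly blocked, gave the head at -0.7 mm and a turn of -0.015 rad, close to the top camera. I also tried to read the force after handing in, but the robot no longer answers.

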